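Lock the fume hood up into the extraction duct

ROBOT

A 6-joint arm with a two-finger parallel gripper is mounted at the origin on the work surface. World frame = base frame: x ahead of the robot, y to its left, z up, the work surface at z = 0. Lengths are in m, angles in rad, forces in N, time in s.
With the tool pointing down it reaches from about 0.25 to 0.725 m from the base axis. Payload 4 kg.
Tool frame: the origin (TCP) lies at the very end of the fingers, on their centre line; the grasp point (between the pads) lies 19 mm behind it; z points along the fingers, y is the line along which they close (so a half turn about z gives the same grasp; the last joint's range is limited). The gripper opens to 85 mm and grips with 20 to 120 N. Pads are 22 mm wide; open, the fingers measure 114 mm over their backs; the gripper's body (76 mm by 85 mm) begins 54 mm behind the grasp point. The pads swing forward as they close: fully open they stand 13 mm farther back than shut.
Start: joints at [1.119, 0.241, 0.005, 1.335, 0, 1.571], TCP at [0.218, 0.45, 0.231] pointing down, gripper open.
Joint ranges: [-2.72, 2.72], [-1.05, 1.87], [-1.09, 1.28], [-1.99, 2.15], [-1.42, 1.44], [-3.14, 3.14]. Speed limits (rad/s): [2.79, 2.79, 3.14, 3.14, 3.14, 3.14].

INTERFACE

Orientations are given as a unit quaternion [w, x, y, z].
In Python, from rig import manip gives the robot as it stands.
- The arm moves only by the shell command python3 -m jog 'ROWS' [OPENING] [FORCE]. ROWS is JSON, a list of rows, each an object with "translation": the shift along the tool's x, y, z in m, a list of three; "turn": the turn, a rotation vector about the tool's x, y, z in degrees, a list of three. In form: [{"translation": [dx, dy, dz], "turn": [wx, wy, wz]}, ...]. A call has 1 to 20 rows; each row shifts and turns the commanded pose from where the row before left it, along the tool's axes as they then stand; what a row does not reach is not made up. A row lasts 1/8 s, in which the tool goes at most 62.5 mm and 10.7 degrees, less where a joint would pass 70% of its speed; a pose out of reach is approached as far as the arm can. A call is refused whole if a number of a shift passes 0.0625 or a number of a turn 10.7, either way. A call with a gripper value outside its range is refused whole. OPENING is the finger opening in m, from 0 to 0.0854, set as the call begins (- or left out, the last holds). The fingers move at their own pace and stop on an object; FORCE is the grip in N (left out, the last holds). Time passes only in rows, so rows that do not move let the fingers close. It gives the time, the measured TCP pose, the force, the opening and the grip force at its end, in the units of the state.
- manip.observe(): the state, without advancing time (a new reading comes with each control period).
- manip.snapshot(name): name is "scene" or "top" or "wrist"; returns the picture (384x512x3 uint8, red, green, blue); there is no depth.
- manip.calibration(name): a dict with "fx", "fy", "cx", "cy" (pixels), "world_to_cam" (4x4, takes a point from world to camera coordinates). Camera axes: x right, y up, looking along -z (the intrinsics and any distortion apply to the point x, -y, -z); pixel columns grow to the right and rows downward; lengths in m; the calibration is good to about 2 mm. A picture is of the moment at which its call begins: read the wrist's pose just before it. calibration takes no time and is no camera call; for the wrist camera it gives the pose at the moment of the call.
- manip.finish_job(): hands the job in; it is judged then, once.
Trained networks look in the newest picture that a camera, given by its name, has taken for a name from the list of things; names that differ only in an ending like _2 or _b are one class to them, and where a whole thing is asked for, a point or a joint stands for the part that bears it (a point fixed in the world has none). Each returns a list of dicts, best first, with "confidence" (0 to 1); they miss things now and then, are a little off and sometimes report something else, mostly with a low value. They report only what shows in the picture. A call takes as long as a camera call. They do not tell look-alikes from the thing itself.
- manip.search_frame(camera, thing): "point" ([x, y, z] in m, in the coordinates of the camera as it stood for that picture, good to about 4 mm: the middle of the surface that is visible of it).
- manip.spot_point(camera, thing): "point" ([x, y, z] in m, in the coordinates of the camera as it stood for that picture, good to about 4 mm: a listed point, or the origin of a listed thing).
The state is a dict: "clock": time; "qpos": joint angles; "qvel": joint speeds; "joint_efforts": joint torques, N m; "tool_pos": TCP position; "ee_rot": TCP orientation; "force": force on the tool from outside, world axes, zero at the start; "torque": the same for the moment, N m; "opening": finger opening in m; "grip_force": force on a finger pad.
Only numpy, scipy, OpenCV 4.12 (cv2) and the standard library are available. Lean on these libraries where they do the work, as an engineer would, in place of code of your own. Each camera call takes 0.05 s, during which the arm holds its last target. There are 200 camera calls.

TASK

Pick up the metal fume hood by its black handle, lift it straight up into the collar on the end of the extraction duct with the handle near the single rib, feeling for the notches, then press it up against the sprung seal and turn it towards the double rib until it stops and the lugs can drop into their pockets. Keep the pushing and turning gentle, then let go so that the hood hangs locked, fully turned and level. Leave the circuit board, meter, mouse and tin where they are.

Things in the scene. Friction and masses are not known exactly. Their poses are not given: they have to be found in the camera images.
- hood: Fume hood, about 0.2 kg, standing mouth down. Origin: centre of its underside, z up its axis. Aluminium cone, 100 mm wide at the mouth, narrowing to a 60 mm diameter spigot from 40 mm up, 92 mm tall in all. Black bar handle along -x, 18 mm wide (y), 20 mm tall (38 to 58 mm above the origin), out to 155 mm from the axis
- handle_grip (a point): Where to grip the handle, 115 mm from the hood's axis along its -x, 48 mm above its origin; grip firmly from above across the 18 mm width. The held hood may sag and tilt a little in the grip
- wide_lug (a point): Underside and outer end of the hood's wide steel lug, on the handle's side (-x), 36 mm from the axis, 70 mm above the hood's origin. Three lugs, 6 mm tall, stick out of the spigot to radius 36 mm: this one 16 mm wide, the other two 10 mm wide, 120 degrees either way
- hood_top (a point): Centre of the spigot's flat top, 92 mm above the hood's origin; its last 8 mm taper from 60 to 48 mm diameter
- duct: Black extraction duct fixed to the bench, a grey bayonet collar facing down on its end. Origin on the bench straight below the collar's axis, z up. A 48 mm thick pipe runs from the collar's top at 50 degrees from +x towards +y (its top 292 mm high), then down to the bench 175 mm away. Collar 92 mm in outer diameter, 190 to 238 mm above the bench
- collar_mouth (a point): Centre of the collar's mouth, 190 mm above the bench. Its lip has a 63 mm bore (1.5 mm gap around the spigot) and three notches to radius 38 mm, each 5 mm wider than its lug, through which the lugs pass. The lip sits turned in the collar by an unknown angle, up to 20 degrees either way: find notches and stop by feel. Contact forces between hood and duct must stay under 100 N in sum
- entry_rib (a point): Outer face of the single rib on the collar (55 mm from the axis, 220 mm above the bench). The notches take the lugs with the handle within 20 degrees of it (it lies at hood yaw = duct yaw MINUS 25 degrees). Off the notches the lugs' tops meet the lip with the hood's origin 114 mm above the bench
- lock_ribs (a point): Between the pair of ribs on the collar (55 mm from the axis, 220 mm above the bench), at hood yaw = duct yaw PLUS 25 degrees. The lock is 50 degrees counter-clockwise (seen from above) from where the lugs entered, a hard stop 2 to 7 degrees beyond ends the turn. The handle's leverage multiplies a sideways push (12 N there squeezes the lugs with about 90 N)
- ledge (a point): Level of the ledge on top of the lip, on the collar's axis, 10 mm above the mouth. The lugs' undersides must be above it to turn, that is the hood's origin at least 130 mm above the bench; walls beside the notches stop a turn the other way
- pocket_floor (a point): Level of the pockets at the lock, 7 mm above the mouth, 3 mm below the ledge. There the lugs drop in when the lift is eased: hood origin 127 mm above the bench. Pockets are 3 mm wider than the lugs
- seal_face (a point): Underside of the sprung rubber seal in the collar when free, 26 mm above the mouth. It meets the hood's top when the hood's origin is 124 mm above the bench; it pushes down with 2 N, rising to 4.5 N after 10 mm, where it is hard against its stop (hood origin 134 mm)
- board: Green circuit board with black chips lying on the bench under the collar, 130 x 160 mm, 14 mm tall with its parts, origin centre of underside; leave alone
- meter: Orange hand multimeter lying on the bench, 150 x 75 x 44 mm, origin centre of underside; leave alone
- mouse: Grey computer mouse, about 104 x 60 x 34 mm, origin at its underside; leave alone
- tin: Open steel tin, 68 mm diameter, 50 mm tall, origin centre of underside; leave alone
Not all that is in view belongs to the job. Of the things shaped like the hood, the aluminium one is meant.

How it is judged:
By the outcome, as a careful person would: the job done as asked, in the order asked, and still so for the second after the job is handed in, with the robot touching nothing.
It also fails if it takes over 72 s, if anything falls off the work surface, if the arm or the gripper's body presses on something with over 40 N, if the wrist force passes 120 N, or if a joint passes its speed limit or range.

## Working session

There is one attempt and no reset: what is moved stays moved. The work goes in short steps, Python scripts to look and compute and a shell command to move; the robot and the scene stay as the last step left them, time stands still between calls to the robot, and variables do not carry over. Pictures are saved under pics/ and viewed, at most 10 in all, crops included, and the job is handed in when it is done.

```bash
mkdir -p pics; ls; cat > h.py <<'E'
import numpy as np, cv2
from rig import manip
from scipy.spatial.transform import Rotation as R
def snap(cam,name=None):
    im=manip.snapshot(cam)
    if name: cv2.imwrite('pics/'+name+'.png',im[:,:,::-1])
    return im
def w(cam,p,T=None):
    T=np.array(manip.calibration(cam)['world_to_cam']) if T is None else T
    return (np.linalg.inv(T)@np.r_[p,1])[:3]
def px(cam,P):
    c=manip.calibration(cam);q=np.array(c['world_to_cam'])@np.r_[P,1]
    return [round(float(v)) for v in (c['fx']*q[0]/-q[2]+c['cx'], c['fy']*-q[1]/-q[2]+c['cy'])]
E
python3 - <<'E'
from h import *
np.set_printoptions(precision=4,suppress=True)
a=snap('scene','s0');b=snap('top','t0')
cv2.imwrite('pics/st0.png',cv2.resize(np.hstack([a,b])[:,:,::-1],(800,300)))
s=manip.observe();print(s['clock'],s['tool_pos'],s['ee_rot'],s['force'])
for cam in('scene','top'):
  for t in('hood','handle_grip','hood_top','wide_lug','duct','collar_mouth','entry_rib','lock_ribs'):
    for r in manip.spot_point(cam,t)[:3]:
      P=w(cam,r['point']);print(cam,t,round(r['confidence'],2),P,px(cam,P))
E
```

```text
pics
0.1 [0.218  0.4493 0.2305] [-0.0002  0.224   0.9746 -0.0009] [-1.0466 -0.8119 -0.187 ]
scene hood 0.79 [ 0.1938 -0.4392 -0.002 ] [94, 240]
scene hood 0.78 [ 0.2779 -0.2284 -0.0038] [162, 223]
scene hood 0.72 [0.6096 0.1352 0.2162] [309, 165]
scene handle_grip 0.88 [ 0.3083 -0.4318  0.0488] [113, 243]
scene handle_grip 0.87 [ 0.3443 -0.1349  0.0493] [195, 207]
scene handle_grip 0.84 [ 0.4998 -0.212   0.0493] [209, 238]
scene hood_top 0.85 [ 0.7635 -0.2817  0.0915] [256, 285]
scene hood_top 0.85 [ 0.191  -0.4391  0.0913] [88, 217]
scene hood_top 0.76 [ 0.2767 -0.2295  0.0877] [159, 201]
scene wide_lug 0.97 [ 0.7931 -0.2975  0.0663] [260, 301]
scene wide_lug 0.91 [ 0.2964 -0.1994  0.0688] [170, 205]
scene wide_lug 0.76 [ 0.5778 -0.1982  0.0676] [229, 244]
scene collar_mouth 0.74 [0.609  0.1317 0.1913] [307, 172]
scene entry_rib 0.88 [0.5718 0.1717 0.2171] [306, 157]
scene entry_rib 0.34 [0.6171 0.1361 0.1978] [310, 170]
scene lock_ribs 0.79 [0.5584 0.1253 0.2183] [294, 160]
top hood 0.97 [ 0.7524 -0.2791  0.0008] [320, 131]
top hood 0.96 [ 0.273  -0.2322 -0.002 ] [310, 261]
top hood 0.91 [ 0.61   -0.1924 -0.0018] [297, 169]
top handle_grip 0.91 [ 0.4961 -0.2171  0.0481] [306, 198]
top handle_grip 0.85 [ 0.3078 -0.4242  0.0524] [367, 251]
top handle_grip 0.8 [ 0.3463 -0.1394  0.0479] [285, 240]
top hood_top 0.91 [ 0.6046 -0.1922  0.0939] [300, 165]
top hood_top 0.76 [ 0.7553 -0.2811  0.0947] [325, 123]
top hood_top 0.56 [ 0.2727 -0.2308  0.0962] [314, 262]
top wide_lug 0.97 [ 0.5718 -0.2039  0.0715] [303, 175]
top wide_lug 0.93 [ 0.291  -0.2002  0.0689] [303, 256]
top wide_lug 0.84 [ 0.7913 -0.2939  0.0702] [327, 115]
top collar_mouth 0.68 [0.6074 0.1341 0.1916] [204, 158]
top entry_rib 0.89 [0.5579 0.1682 0.2171] [192, 171]
top lock_ribs 0.84 [0.5552 0.1235 0.2227] [206, 172]
```

View pics/s0.png

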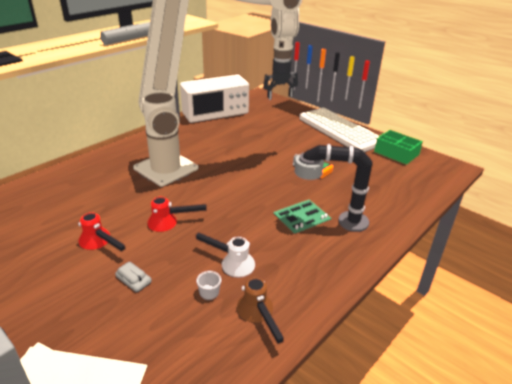

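View pics/t0.png

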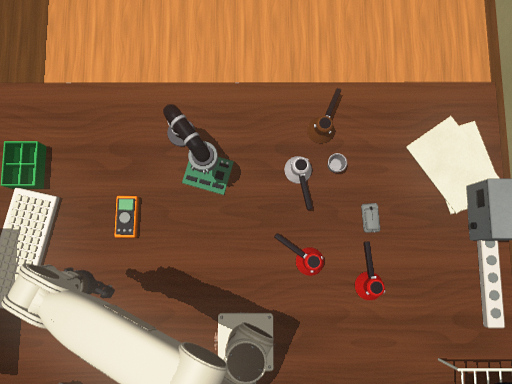

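The scene shows four hood-like things: red at scene px (162,215), red at (94,235), brown/copper at (257,300) and bare silver-grey at (238,258). In the top view the silver one is at (298,168). It fits "aluminium", and I'll confirm it in a crop. The collar is at top px (203,156).

```bash
cat >> h.py <<'E'
np.set_printoptions(precision=4,suppress=True)
def pose():
    s=manip.observe();q=s['ee_rot'];return np.array(s['tool_pos']),R.from_quat([q[1],q[2],q[3],q[0]]).as_matrix(),s
def go(P,yaw=None):
    p,M,s=pose();x=np.degrees(np.arctan2(M[1,0],M[0,0]))
    if yaw is not None:
        d=(yaw-x+180)%360-180; print('turn tool z',-d); a=np.radians(yaw);c,sn=np.cos(a),np.sin(a)
        M=np.array([[c,sn,0],[sn,-c,0],[0,0,-1]])
    print('shift',M.T@(np.array(P)-p),'clock',s['clock'],'x yaw',x)
E
python3 - <<'E'
from h import *
b=cv2.imread('pics/s0.png')[185:345,70:290]
cv2.imwrite('pics/crop.png',cv2.resize(b,None,fx=3.4,fy=3.4,interpolation=cv2.INTER_CUBIC))
go([0.498,-0.2145,0.20],191)
E
```

```text
turn tool z -36.887495549290236
shift [-0.1478 -0.7055  0.0313] clock 0.9 x yaw 154.11250445070976
```

View pics/crop.png

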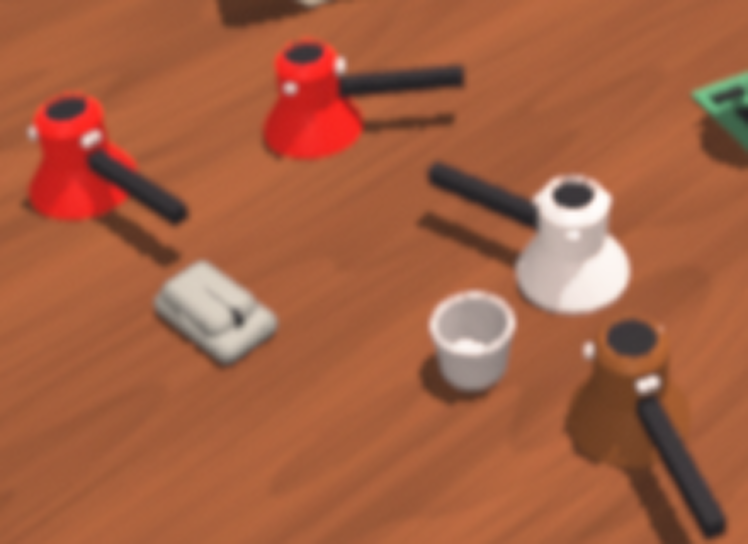

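The crop shows two red hoods, one copper-brown hood and one bare silver-grey hood at crop px (572,245). The silver one is the aluminium hood. I'll move above its handle.

```bash
python3 -m jog '[{"translation":[0,0,0],"turn":[0,0,-9.2]},{"translation":[0,0,0],"turn":[0,0,-9.2]},{"translation":[0,0,0],"turn":[0,0,-9.2]},{"translation":[0,0,0],"turn":[0,0,-9.3]},{"translation":[-0.01,-0.047,0],"turn":[0,0,0]},{"translation":[-0.01,-0.047,0],"turn":[0,0,0]},{"translation":[-0.01,-0.047,0],"turn":[0,0,0]},{"translation":[-0.01,-0.047,0],"turn":[0,0,0]},{"translation":[-0.01,-0.047,0],"turn":[0,0,0]},{"translation":[-0.01,-0.047,0],"turn":[0,0,0]},{"translation":[-0.01,-0.047,0],"turn":[0,0,0]},{"translation":[-0.01,-0.047,0],"turn":[0,0,0]},{"translation":[-0.01,-0.047,0],"turn":[0,0,0]},{"translation":[-0.01,-0.047,0],"turn":[0,0,0]},{"translation":[-0.01,-0.047,0],"turn":[0,0,0]},{"translation":[-0.01,-0.047,0.01],"turn":[0,0,0]},{"translation":[-0.01,-0.047,0.01],"turn":[0,0,0]},{"translation":[-0.01,-0.047,0.01],"turn":[0,0,0]},{"translation":[-0.008,-0.047,0],"turn":[0,0,0]},{"translation":[0,0,0],"turn":[0,0,0]}]'
python3 - <<'E'
from h import *
p,M,s=pose();print(p,s['clock'],s['qpos'])
T=np.array(manip.calibration('wrist')['world_to_cam'])
snap('wrist','w1');snap('top')
for cam in('wrist','top'):
  for t in('hood','handle_grip','hood_top','wide_lug'):
    for r in manip.spot_point(cam,t)[:4]:
      P=w(cam,r['point'],T if cam=='wrist' else None)
      if abs(P[0]-.55)<.12 and abs(P[1]+.2)<.07:print(cam,t,round(r['confidence'],2),P,px(cam,P))
E
```

```text
clock: 3.4
tool_pos: [0.4989, -0.2167, 0.2005]
ee_rot: [-0.0, -0.094, 0.996, -0.0]
force: [-0.6, 1.7, 0.2]
opening: 0.0855
grip_force: 0.0
[ 0.4989 -0.2167  0.2005] 3.4 [-0.4096  0.342   0.0631  1.2919 -0.0003 -0.5977]
wrist hood 0.67 [ 0.6098 -0.196  -0.0011] [253, 264]
wrist handle_grip 0.89 [ 0.4987 -0.2157  0.045 ] [253, 179]
wrist handle_grip 0.24 [ 0.6105 -0.196   0.0961] [251, 317]
wrist hood_top 0.79 [ 0.6109 -0.195   0.0951] [252, 317]
wrist wide_lug 0.69 [ 0.5715 -0.2013  0.0679] [254, 262]
top hood 0.88 [ 0.6076 -0.1927 -0.0009] [297, 170]
top hood_top 0.6 [ 0.6093 -0.1903  0.0931] [300, 164]
top wide_lug 0.68 [ 0.5725 -0.2026  0.0717] [303, 175]
```

View pics/w1.png

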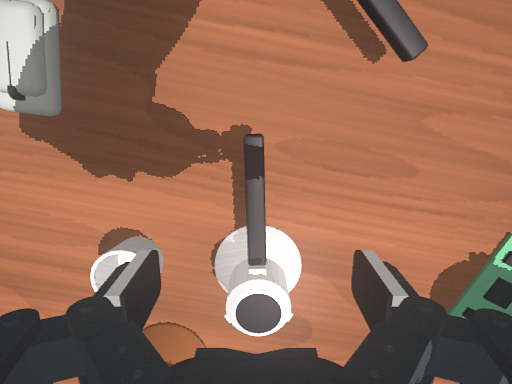

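The wrist view shows the black handle running from (254,138) to (258,262), with the spigot top at (258,313). The tin is at (127,265), clear of the fingers. I'll check the handle's line with pixel rays at z=0.058.

```bash
python3 - <<'E'
from h import *
c=manip.calibration('wrist');Ti=np.linalg.inv(np.array(c['world_to_cam']))
def ray(u,v,z):
    d=Ti[:3,:3]@np.array([(u-c['cx'])/c['fx'],-(v-c['cy'])/c['fy'],-1]);o=Ti[:3,3];return o+d*(z-o[2])/d[2]
im=cv2.imread('pics/w1.png').astype(int).sum(2)
for v in (140,160,180,200,220):
    k=[u for u in range(235,275) if im[v,u]<230];print(v,k[0],k[-1],ray((k[0]+k[-1])/2,v,.058))
a,b=ray(254,142,.058),ray(257,230,.058)
print(a,b,np.degrees(np.arctan2(*(b-a)[1::-1])),'top',ray(258,313,.092))
E
```

```text
140 236 263 [ 0.4623 -0.2267  0.058 ]
160 236 263 [ 0.4796 -0.2235  0.058 ]
180 235 247 [ 0.499  -0.2276  0.058 ]
200 245 264 [ 0.5152 -0.212   0.058 ]
220 246 247 [ 0.5359 -0.2156  0.058 ]
[ 0.4633 -0.2226  0.058 ] [ 0.5439 -0.204   0.058 ] 12.951293494965311 top [ 0.609  -0.1904  0.092 ]
```

```bash
python3 -m jog '[{"translation":[0,0.0015,0.03],"turn":[0,0,-1.7]},{"translation":[0,0,0.04],"turn":[0,0,0]},{"translation":[0,0,0.04],"turn":[0,0,0]},{"translation":[0,0,0.03],"turn":[0,0,0]},{"translation":[0,0,0.02],"turn":[0,0,0]},{"translation":[0,0,0.0115],"turn":[0,0,0]},{"translation":[0,0,0],"turn":[0,0,0]}]' 0.06
python3 -m jog '[{"translation":[0,0,0],"turn":[0,0,0]},{"translation":[0,0,0],"turn":[0,0,0]},{"translation":[0,0,0],"turn":[0,0,0]},{"translation":[0,0,0],"turn":[0,0,0]},{"translation":[0,0,0],"turn":[0,0,0]},{"translation":[0,0,0],"turn":[0,0,0]},{"translation":[0,0,0],"turn":[0,0,0]},{"translation":[0,0,0],"turn":[0,0,0]}]' 0 90
```

```text
clock: 4.78
tool_pos: [0.4976, -0.2121, 0.0294]
ee_rot: [-0.001, -0.111, 0.994, 0.0]
force: [-0.1, -1.6, 0.9]
opening: 0.06
grip_force: 0.0
clock: 5.78
tool_pos: [0.4987, -0.2129, 0.0307]
ee_rot: [0.001, -0.111, 0.994, -0.001]
force: [-2.0, -1.2, 5.5]
opening: 0.0167
grip_force: 88.6
```

```bash
python3 -m jog '[{"translation":[0,0,-0.005],"turn":[0,0,0]},{"translation":[0,0,-0.01],"turn":[0,0,0]},{"translation":[0,0,-0.02],"turn":[0,0,0]},{"translation":[0,0,-0.02],"turn":[0,0,0]},{"translation":[0,0,-0.02],"turn":[0,0,0]},{"translation":[0,0,0],"turn":[0,0,0]},{"translation":[0,0,0],"turn":[0,0,0]}]' - 110
python3 - <<'E'
from h import *
p,M,s=pose();print(p,s['clock'],s['force'],s['torque'],s['opening'],s['grip_force'])
for i in range(3):
 for cam in('scene','wrist','top'):
  T=np.array(manip.calibration(cam)['world_to_cam']);manip.snapshot(cam)
  for t in('hood','handle_grip','hood_top','wide_lug'):
    for r in manip.spot_point(cam,t)[:5]:
      P=w(cam,r['point'],T)
      if abs(P[0]-.55)<.12 and abs(P[1]+.2)<.07:print(cam,t,round(r['confidence'],2),P);break
snap('scene','s2')
im=cv2.imread('pics/s2.png')[180:300,170:290];cv2.imwrite('pics/s2c.png',cv2.resize(im,(600,600),interpolation=cv2.INTER_CUBIC))
E
```

```text
clock: 6.65
tool_pos: [0.4972, -0.2121, 0.104]
ee_rot: [-0.001, -0.111, 0.994, 0.0]
force: [-0.4, 1.1, -2.4]
opening: 0.016
grip_force: 107.9
[ 0.4972 -0.2121  0.104 ] 6.65 [-0.3908  1.0553 -2.3906] [0.0107 0.2222 0.03  ] 0.01602991293960379 107.94227242469788
scene hood 0.91 [ 0.6085 -0.1913  0.0688]
scene handle_grip 0.61 [ 0.497  -0.209   0.1213]
scene hood_top 0.96 [ 0.61   -0.1914  0.1589]
scene wide_lug 0.62 [ 0.5743 -0.193   0.1386]
wrist handle_grip 0.86 [ 0.4959 -0.2119  0.1199]
top hood 0.86 [ 0.6093 -0.1893  0.0718]
top hood_top 0.87 [ 0.6061 -0.1872  0.1659]
top wide_lug 0.85 [ 0.5692 -0.1981  0.1422]
scene hood 0.82 [ 0.6068 -0.1917  0.0733]
scene handle_grip 0.73 [ 0.4953 -0.2067  0.1218]
scene hood_top 0.83 [ 0.6108 -0.195   0.1602]
scene wide_lug 0.91 [ 0.5783 -0.1928  0.1416]
wrist handle_grip 0.59 [ 0.4971 -0.2115  0.1214]
top hood 0.62 [ 0.6048 -0.1896  0.0722]
top hood_top 0.88 [ 0.6084 -0.1858  0.1669]
top wide_lug 0.83 [ 0.5717 -0.1964  0.1456]
scene hood 0.72 [ 0.5766 -0.1943  0.1413]
scene handle_grip 0.6 [ 0.4956 -0.2078  0.1214]
scene hood_top 0.98 [ 0.6105 -0.1931  0.1613]
scene wide_lug 0.84 [ 0.5747 -0.1937  0.141 ]
wrist handle_grip 0.86 [ 0.4947 -0.211   0.1222]
top hood 0.74 [ 0.6073 -0.1933  0.0723]
top hood_top 0.93 [ 0.6069 -0.1884  0.1658]
top wide_lug 0.78 [ 0.571  -0.1963  0.1427]
```

View pics/s2c.png

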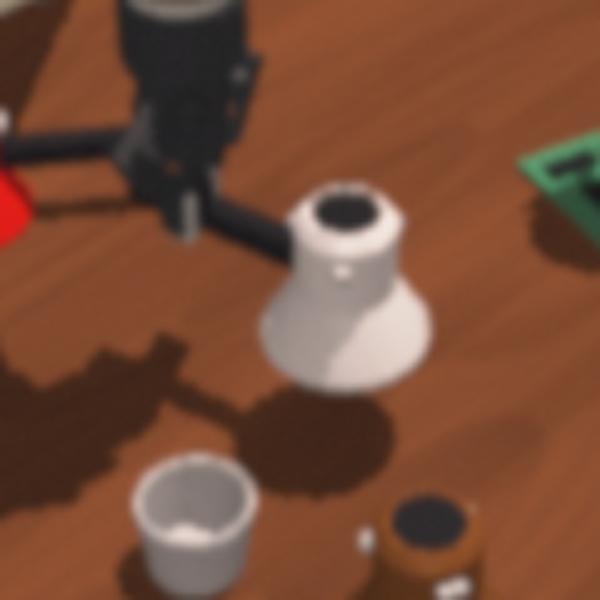

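The crop shows the aluminium hood clear of the bench and held by its handle, sagging slightly (about 2°). I'll carry it towards the collar and turn it to the entry yaw.

```bash
python3 -m jog '[{"translation":[-0.001,0.015,0],"turn":[0,0,0]},{"translation":[-0.0025,0.03,0],"turn":[0,0,0]},{"translation":[-0.0028,0.04,0],"turn":[0,0,0]},{"translation":[-0.0028,0.04,0],"turn":[0,0,0]},{"translation":[-0.0028,0.04,0],"turn":[0,0,0]},{"translation":[-0.0028,0.04,0],"turn":[0,0,0]},{"translation":[-0.0028,0.04,0],"turn":[0,0,0]},{"translation":[-0.0028,0.04,0],"turn":[0,0,0]},{"translation":[-0.0025,0.02,0],"turn":[0,0,0]},{"translation":[0,0.01,0],"turn":[0,0,0]},{"translation":[0,0,0],"turn":[0,0,5]},{"translation":[0,0,0],"turn":[0,0,9]},{"translation":[0,0,0],"turn":[0,0,9]},{"translation":[0,0,0],"turn":[0,0,9]},{"translation":[0,0,0],"turn":[0,0,9]},{"translation":[0,0,0],"turn":[0,0,7]},{"translation":[0,0,0],"turn":[0,0,4.7]},{"translation":[0,0,0],"turn":[0,0,0]},{"translation":[0,0,0],"turn":[0,0,0]}]'
python3 - <<'E'
from h import *
p,M,s=pose();print(p,s['clock'],s['qpos'],np.degrees(np.arctan2(M[1,0],M[0,0])))
from collections import defaultdict
D=defaultdict(list)
for i in range(4):
 for cam in('scene','top'):
  manip.snapshot(cam)
  for t in('hood','hood_top','wide_lug','duct','collar_mouth','entry_rib','lock_ribs'):
    if t in('entry_rib','lock_ribs','collar_mouth','duct'): lim=lambda P:np.hypot(P[0]-.608,P[1]-.133)<.09 and (P[2]>.15 or t=='duct')
    else: lim=lambda P:np.hypot(P[0]-.537,P[1]-.027)<.07
    for r in manip.spot_point(cam,t)[:5]:
      P=w(cam,r['point'])
      if lim(P):D[t,cam].append(P);break
for k,v in D.items():print(k,len(v),np.median(v,0),np.std(v,0))
print(manip.observe()['clock'])
E
```

```text
clock: 11.32
tool_pos: [0.4507, 0.0998, 0.1048]
ee_rot: [-0.0, 0.342, 0.94, 0.0]
force: [-0.4, -0.3, -1.7]
opening: 0.0163
grip_force: 107.9
[0.4507 0.0998 0.1048] 11.325 [ 0.2177  0.2654 -0.3122  0.9932  0.0002  0.9148] 140.0581276194634
('hood', 'scene') 4 [0.5381 0.027  0.0741] [0.0019 0.0003 0.0007]
('hood_top', 'scene') 4 [0.5385 0.0223 0.1623] [0.0009 0.0014 0.002 ]
('wide_lug', 'scene') 4 [0.5111 0.0549 0.1405] [0.001  0.0021 0.001 ]
('collar_mouth', 'scene') 4 [0.6118 0.1355 0.1897] [0.0002 0.0011 0.0004]
('entry_rib', 'scene') 4 [0.5704 0.1697 0.2166] [0.0012 0.0008 0.0016]
('lock_ribs', 'scene') 4 [0.558  0.1238 0.2183] [0.0013 0.0007 0.0009]
('hood', 'top') 4 [0.5318 0.0269 0.0745] [0.0008 0.0006 0.002 ]
('hood_top', 'top') 4 [0.5322 0.0283 0.1667] [0.0013 0.0013 0.0021]
('collar_mouth', 'top') 4 [0.6077 0.1334 0.1873] [0.0004 0.002  0.0007]
('entry_rib', 'top') 4 [0.5604 0.1683 0.2169] [0.0014 0.0004 0.001 ]
('lock_ribs', 'top') 4 [0.5546 0.121  0.22  ] [0.0004 0.0012 0.002 ]
('wide_lug', 'top') 3 [0.5091 0.0474 0.1402] [0.0007 0.0021 0.002 ]
('duct', 'top') 1 [0.6039 0.132  0.1927] [0. 0. 0.]
('duct', 'scene') 1 [0.5743 0.1707 0.2172] [0. 0. 0.]
14.525
```

```bash
python3 -m jog '[{"translation":[0.0013,0.0127,0],"turn":[0,0,0]},{"translation":[0.0025,0.026,0],"turn":[0,0,0]},{"translation":[0.0025,0.026,0],"turn":[0,0,0]},{"translation":[0.0025,0.026,0],"turn":[0,0,0]},{"translation":[0.0025,0.026,0],"turn":[0,0,0]},{"translation":[0.0013,0.012,0],"turn":[0,0,0]},{"translation":[-0.0003,0.0083,0],"turn":[0,0,4.25]},{"translation":[-0.0003,0.0083,0],"turn":[0,0,4.25]},{"translation":[-0.0003,0.0083,0],"turn":[0,0,4.25]},{"translation":[-0.0003,0.0083,0],"turn":[0,0,4.25]},{"translation":[0,0,0],"turn":[0,-1.2,0]},{"translation":[0,0,0],"turn":[0,0,0]},{"translation":[0,0,0],"turn":[0,0,0]}]'
python3 - <<'E'
from h import *
p,M,s=pose();print(p,s['clock'],np.degrees(np.arctan2(M[1,0],M[0,0])),M[:,2],s['force'],s['torque'])
from collections import defaultdict
D=defaultdict(list)
for i in range(2):
 for cam in('scene','top'):
  snap(cam,'s3' if cam=='scene' else None)
  for t in('hood','hood_top'):
    for r in manip.spot_point(cam,t)[:5]:
      P=w(cam,r['point'])
      if np.hypot(P[0]-.608,P[1]-.133)<.04 and P[2]<.18:D[t,cam].append(P);break
for k,v in D.items():print(k,len(v),np.mean(v,0))
im=cv2.imread('pics/s3.png')[115:235,250:390];cv2.imwrite('pics/s3c.png',cv2.resize(im,(700,600),interpolation=cv2.INTER_CUBIC))
E
```

```text
clock: 16.15
tool_pos: [0.5483, 0.2284, 0.1048]
ee_rot: [0.009, 0.477, 0.879, -0.005]
force: [-0.0, 0.5, -2.1]
opening: 0.0159
grip_force: 107.9
[0.5483 0.2284 0.1048] 16.15 123.05346866905087 [ 0.011  -0.0178 -0.9998] [-0.0187  0.5215 -2.1033] [0.1938 0.0955 0.0043]
('hood', 'scene') 2 [0.6093 0.1343 0.0747]
('hood_top', 'scene') 2 [0.6101 0.1296 0.1637]
('hood', 'top') 2 [0.6066 0.1329 0.0778]
('hood_top', 'top') 2 [0.6045 0.1374 0.1691]
```

View pics/s3c.png

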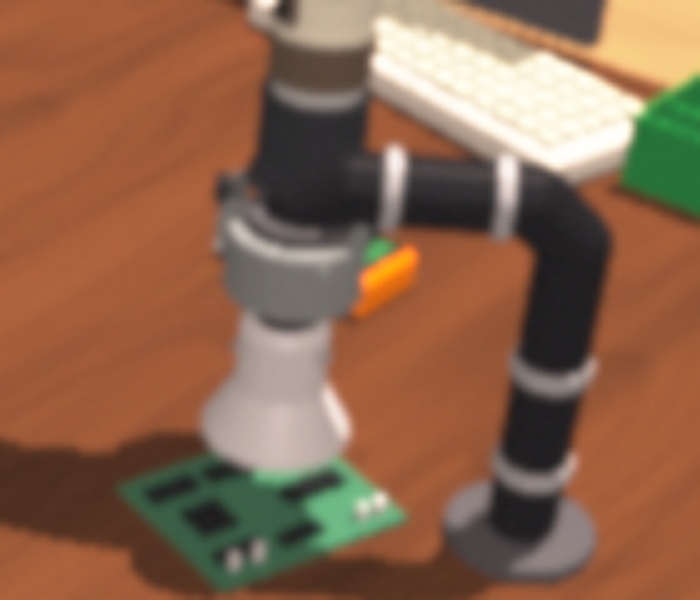

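The crop shows the hood standing directly under the collar, spigot at crop px (285,330) and collar at (295,265), roughly level. Lifting it in gently.

```bash
python3 -m jog '[{"translation":[0,0.0012,-0.006],"turn":[0,0,0]},{"translation":[0,0,-0.008],"turn":[0,0,0]},{"translation":[0,0,-0.004],"turn":[0,0,0]},{"translation":[0,0,-0.003],"turn":[0,0,0]},{"translation":[0,0,0],"turn":[0,0,0]}]'
python3 -m jog '[{"translation":[0,0,-0.003],"turn":[0,0,0]},{"translation":[0,0,-0.003],"turn":[0,0,0]},{"translation":[0,0,0],"turn":[0,0,0]}]'
python3 -m jog '[{"translation":[0,0,-0.002],"turn":[0,0,0]},{"translation":[0,0,-0.002],"turn":[0,0,0]},{"translation":[0,0,0],"turn":[0,0,0]}]'
```

```text
clock: 17.38
tool_pos: [0.5496, 0.2296, 0.1262]
ee_rot: [0.009, 0.477, 0.879, -0.005]
force: [0.0, 1.0, -2.2]
opening: 0.0162
grip_force: 107.8
clock: 17.75
tool_pos: [0.5496, 0.2298, 0.1322]
ee_rot: [0.009, 0.477, 0.879, -0.005]
force: [-0.1, -0.4, -2.1]
opening: 0.0164
grip_force: 107.8
clock: 18.12
tool_pos: [0.5495, 0.2298, 0.136]
ee_rot: [0.009, 0.477, 0.879, -0.005]
force: [-0.5, 0.1, -3.1]
opening: 0.0163
grip_force: 107.8
```

```bash
python3 -m jog '[{"translation":[0,0,-0.002],"turn":[0,0,0]},{"translation":[0,0,-0.001],"turn":[0,0,0]},{"translation":[0,0,0],"turn":[0,0,0]}]'
python3 -m jog '[{"translation":[0,0,-0.001],"turn":[0,0,0]},{"translation":[0,0,-0.001],"turn":[0,0,0]},{"translation":[0,0,0],"turn":[0,0,0]}]'
python3 -m jog '[{"translation":[0,0,-0.001],"turn":[0,0,0]},{"translation":[0,0,-0.001],"turn":[0,0,0]},{"translation":[0,0,0],"turn":[0,0,0]}]'; python3 -c "
from h import *
print(pose()[2]['force'],pose()[2]['torque'])"
```

```text
clock: 18.5
tool_pos: [0.5494, 0.2298, 0.139]
ee_rot: [0.009, 0.477, 0.879, -0.005]
force: [-0.6, -1.0, -2.5]
opening: 0.0158
grip_force: 107.8
clock: 18.88
tool_pos: [0.5494, 0.2299, 0.1409]
ee_rot: [0.009, 0.477, 0.879, -0.005]
force: [0.4, -0.7, -1.0]
opening: 0.0162
grip_force: 107.8
clock: 19.25
tool_pos: [0.5494, 0.2299, 0.1429]
ee_rot: [0.009, 0.477, 0.879, -0.005]
force: [-0.4, 0.4, -1.7]
opening: 0.0163
grip_force: 107.8
[-0.4322  0.3548 -1.6786] [0.2278 0.1074 0.0094]
```

```bash
python3 -m jog '[{"translation":[0,0,-0.001],"turn":[0,0,0]},{"translation":[0,0,-0.001],"turn":[0,0,0]},{"translation":[0,0,0],"turn":[0,0,0]}]'
python3 -m jog '[{"translation":[0,0,-0.001],"turn":[0,0,0]},{"translation":[0,0,-0.0005],"turn":[0,0,0]},{"translation":[0,0,0],"turn":[0,0,0]}]';python3 -c "
from h import *
print(pose()[2]['force'],pose()[2]['torque'])"
```

```text
clock: 19.62
tool_pos: [0.549, 0.23, 0.1444]
ee_rot: [0.009, 0.477, 0.879, -0.005]
force: [-0.2, 0.4, -3.8]
opening: 0.0163
grip_force: 107.5
clock: 20.0
tool_pos: [0.5488, 0.2301, 0.1455]
ee_rot: [0.008, 0.477, 0.879, -0.005]
force: [0.2, 1.8, -8.9]
opening: 0.0158
grip_force: 106.8
[ 0.2325  1.7659 -8.9476] [0.9858 0.2199 0.0517]
```

Contact at the lip. I'll ease the press and sweep counter-clockwise for the notches.

```bash
python3 -m jog '[{"translation":[0,0,0.0006],"turn":[0,0,0]},{"translation":[-0.0001,-0.0039,0],"turn":[-0.04,0,-2]},{"translation":[0,0,0],"turn":[0,0,0]}]'
python3 -m jog '[{"translation":[-0.0001,-0.0039,0],"turn":[-0.04,0,-2]},{"translation":[0,0,0],"turn":[0,0,0]}]';python3 -c "
from h import *
print(pose()[2]['force'],pose()[2]['torque'])"
```

```text
clock: 20.38
tool_pos: [0.5455, 0.2275, 0.1455]
ee_rot: [0.009, 0.461, 0.887, -0.005]
force: [0.4, 1.1, -8.1]
opening: 0.016
grip_force: 106.8
clock: 20.62
tool_pos: [0.5424, 0.225, 0.1456]
ee_rot: [0.009, 0.446, 0.895, -0.005]
force: [0.3, 1.1, -9.5]
opening: 0.016
grip_force: 106.8
[ 0.2918  1.0667 -9.5497] [0.8433 0.4438 0.0981]
```

```bash
for i in 1; do python3 -m jog '[{"translation":[-0.0001,-0.0039,0],"turn":[-0.04,0,-2]},{"translation":[0,0,0],"turn":[0,0,0]}]'
python3 -m jog '[{"translation":[-0.0001,-0.0039,0],"turn":[-0.04,0,-2]},{"translation":[0,0,0],"turn":[0,0,0]}]'
python3 -m jog '[{"translation":[-0.0001,-0.0039,0],"turn":[-0.04,0,-2]},{"translation":[0,0,0],"turn":[0,0,0]}]'; done | grep -E 'pos|force|clock|rot'
```

```text
clock: 20.88
tool_pos: [0.5395, 0.2226, 0.1456]
ee_rot: [0.009, 0.43, 0.903, -0.005]
force: [-0.4, 0.9, -9.9]
grip_force: 106.8
clock: 21.12
tool_pos: [0.5366, 0.2202, 0.1456]
ee_rot: [0.009, 0.414, 0.91, -0.005]
force: [-0.6, 0.3, -10.2]
grip_force: 106.7
clock: 21.38
tool_pos: [0.5338, 0.2176, 0.1457]
ee_rot: [0.01, 0.398, 0.917, -0.004]
force: [0.7, 0.5, -10.2]
grip_force: 106.7
```

```bash
for i in 1; do python3 -m jog '[{"translation":[-0.0001,-0.0039,0.0003],"turn":[-0.04,0,-2]},{"translation":[0,0,0],"turn":[0,0,0]}]'
python3 -m jog '[{"translation":[-0.0001,-0.0039,0],"turn":[-0.04,0,-2]},{"translation":[0,0,0],"turn":[0,0,0]}]'
python3 -m jog '[{"translation":[-0.0001,-0.0039,0],"turn":[-0.04,0,-2]},{"translation":[0,0,0],"turn":[0,0,0]}]'; done | grep -E 'pos|force|clock|rot'
```

```text
clock: 21.62
tool_pos: [0.5311, 0.2149, 0.1456]
ee_rot: [0.01, 0.383, 0.924, -0.004]
force: [-0.4, 1.1, -9.9]
grip_force: 106.8
clock: 21.88
tool_pos: [0.5286, 0.2121, 0.1456]
ee_rot: [0.01, 0.367, 0.93, -0.004]
force: [-0.3, -0.8, -9.1]
grip_force: 106.8
clock: 22.12
tool_pos: [0.526, 0.2092, 0.1455]
ee_rot: [0.01, 0.351, 0.936, -0.004]
force: [-0.3, -1.2, -8.6]
grip_force: 106.9
```

```bash
for i in 1; do python3 -m jog '[{"translation":[-0.0001,-0.0039,0],"turn":[-0.04,0,-2]},{"translation":[0,0,0],"turn":[0,0,0]}]'
python3 -m jog '[{"translation":[-0.0001,-0.0039,0],"turn":[-0.04,0,-2]},{"translation":[0,0,0],"turn":[0,0,0]}]'
python3 -m jog '[{"translation":[-0.0001,-0.0039,0],"turn":[-0.04,0,-2]},{"translation":[0,0,0],"turn":[0,0,0]}]'; done | grep -E 'pos|force|clock|rot'
```

```text
clock: 22.38
tool_pos: [0.5236, 0.2063, 0.1456]
ee_rot: [0.01, 0.334, 0.942, -0.004]
force: [-0.8, -0.2, -9.0]
grip_force: 106.9
clock: 22.62
tool_pos: [0.5212, 0.2032, 0.1456]
ee_rot: [0.01, 0.318, 0.948, -0.003]
force: [0.3, -0.6, -8.3]
grip_force: 107.0
clock: 22.88
tool_pos: [0.519, 0.2, 0.1456]
ee_rot: [0.01, 0.301, 0.954, -0.003]
force: [0.6, 0.0, -7.8]
grip_force: 107.1
```

```bash
for i in 1; do python3 -m jog '[{"translation":[-0.0001,-0.0039,0],"turn":[-0.04,0,-2]},{"translation":[0,0,0],"turn":[0,0,0]}]'
python3 -m jog '[{"translation":[-0.0001,-0.0039,0],"turn":[-0.04,0,-2]},{"translation":[0,0,0],"turn":[0,0,0]}]'
python3 -m jog '[{"translation":[-0.0001,-0.0039,0],"turn":[-0.04,0,-2]},{"translation":[0,0,0],"turn":[0,0,0]}]'; done | grep -E 'pos|force|clock|rot'
```

```text
clock: 23.12
tool_pos: [0.5168, 0.1968, 0.1456]
ee_rot: [0.01, 0.284, 0.959, -0.003]
force: [0.1, -1.1, -6.0]
grip_force: 107.2
clock: 23.38
tool_pos: [0.5146, 0.1934, 0.1456]
ee_rot: [0.01, 0.268, 0.963, -0.003]
force: [-0.4, -1.2, -6.6]
grip_force: 107.4
clock: 23.62
tool_pos: [0.5126, 0.1901, 0.1456]
ee_rot: [0.01, 0.251, 0.968, -0.003]
force: [-1.6, -1.1, -5.2]
grip_force: 107.5
```

```bash
for i in 1; do python3 -m jog '[{"translation":[0,0,-0.0005],"turn":[0,0,0]},{"translation":[0,0,0],"turn":[0,0,0]}]'
python3 -m jog '[{"translation":[-0.0001,-0.0039,0],"turn":[-0.04,0,-2]},{"translation":[0,0,0],"turn":[0,0,0]}]'
python3 -m jog '[{"translation":[-0.0001,-0.0039,0],"turn":[-0.04,0,-2]},{"translation":[0,0,0],"turn":[0,0,0]}]'; done | grep -E 'pos|force|clock|rot'
```

```text
clock: 23.88
tool_pos: [0.5126, 0.1901, 0.1459]
ee_rot: [0.01, 0.25, 0.968, -0.003]
force: [-1.1, -1.2, -6.5]
grip_force: 107.5
clock: 24.12
tool_pos: [0.5114, 0.187, 0.1467]
ee_rot: [0.011, 0.233, 0.972, -0.002]
force: [-3.1, 1.5, -3.1]
grip_force: 107.8
clock: 24.38
tool_pos: [0.5096, 0.1834, 0.1466]
ee_rot: [0.011, 0.217, 0.976, -0.002]
force: [-2.4, 1.0, -2.5]
grip_force: 108.0
```

```bash
for i in 1; do python3 -m jog '[{"translation":[0,0,-0.001],"turn":[0,0,0]},{"translation":[0,0,-0.001],"turn":[0,0,0]},{"translation":[0,0,0],"turn":[0,0,0]}]'; done ; python3 -c "
from h import *
print(pose()[2]['force'],pose()[2]['torque'])"
```

```text
clock: 24.75
tool_pos: [0.5094, 0.1833, 0.1481]
ee_rot: [0.01, 0.216, 0.976, -0.002]
force: [-1.0, 1.8, -3.5]
opening: 0.0161
grip_force: 107.7
[-1.0087  1.7572 -3.5337] [0.395  0.7118 0.0263]
```

```bash
for i in 1; do python3 -m jog '[{"translation":[0,0,-0.001],"turn":[0,0,0]},{"translation":[0,0,-0.001],"turn":[0,0,0]},{"translation":[0,0,0],"turn":[0,0,0]}]'; python3 -m jog '[{"translation":[0,0,-0.001],"turn":[0,0,0]},{"translation":[0,0,-0.001],"turn":[0,0,0]},{"translation":[0,0,0],"turn":[0,0,0]}]';done ; python3 -c "
from h import *
print(pose()[2]['force'],pose()[2]['torque'])"
```

```text
clock: 25.12
tool_pos: [0.5093, 0.1832, 0.1501]
ee_rot: [0.01, 0.216, 0.976, -0.002]
force: [-1.8, -0.1, -2.6]
opening: 0.0162
grip_force: 107.7
clock: 25.5
tool_pos: [0.5092, 0.1831, 0.1521]
ee_rot: [0.01, 0.216, 0.976, -0.002]
force: [-2.1, 1.7, -2.8]
opening: 0.0162
grip_force: 107.7
[-2.1034  1.6746 -2.7722] [0.3348 0.5853 0.0337]
```

```bash
for i in 1; do python3 -m jog '[{"translation":[0,0,-0.0015],"turn":[0,0,0]},{"translation":[0,0,-0.0015],"turn":[0,0,0]},{"translation":[0,0,0],"turn":[0,0,0]}]'; python3 -m jog '[{"translation":[0,0,-0.0015],"turn":[0,0,0]},{"translation":[0,0,-0.0015],"turn":[0,0,0]},{"translation":[0,0,0],"turn":[0,0,0]}]';python3 -m jog '[{"translation":[0,0,-0.001],"turn":[0,0,0]},{"translation":[0,0,-0.001],"turn":[0,0,0]},{"translation":[0,0,0],"turn":[0,0,0]}]';done ; python3 -c "
from h import *
print(pose()[2]['force'],pose()[2]['torque'])"
```

```text
clock: 25.88
tool_pos: [0.5089, 0.1831, 0.1548]
ee_rot: [0.01, 0.216, 0.976, -0.003]
force: [-0.3, 0.9, -4.4]
opening: 0.0161
grip_force: 107.5
clock: 26.25
tool_pos: [0.5089, 0.1831, 0.1579]
ee_rot: [0.01, 0.216, 0.976, -0.003]
force: [-0.2, 1.2, -4.2]
opening: 0.0164
grip_force: 107.4
clock: 26.62
tool_pos: [0.5088, 0.1832, 0.1599]
ee_rot: [0.01, 0.216, 0.976, -0.003]
force: [-1.1, 0.8, -6.8]
opening: 0.016
grip_force: 107.3
[-1.114   0.8406 -6.8289] [0.4291 0.737  0.0722]
```

```bash
for i in 1; do python3 -m jog '[{"translation":[0,0,-0.001],"turn":[0,0,0]},{"translation":[0,0,-0.001],"turn":[0,0,0]},{"translation":[0,0,0],"turn":[0,0,0]}]'; python3 -m jog '[{"translation":[0,0,-0.001],"turn":[0,0,0]},{"translation":[0,0,0],"turn":[0,0,0]}]';done ; python3 - <<'E'
from h import *
print(pose()[2]['force'],pose()[2]['torque'])
for cam in('scene','top'):
  snap(cam)
  for r in manip.spot_point(cam,'hood')[:5]:
      P=w(cam,r['point'])
      if np.hypot(P[0]-.608,P[1]-.133)<.05 and P[2]<.18:print(cam,P,r['confidence'])
E
```

```text
clock: 27.0
tool_pos: [0.5088, 0.1832, 0.1619]
ee_rot: [0.01, 0.216, 0.976, -0.003]
force: [-1.4, 1.2, -6.1]
opening: 0.0161
grip_force: 107.2
clock: 27.25
tool_pos: [0.5088, 0.1832, 0.1629]
ee_rot: [0.01, 0.216, 0.976, -0.003]
force: [-1.0, 0.7, -5.6]
opening: 0.0164
grip_force: 107.2
[-0.9524  0.6839 -5.6425] [0.5112 0.8768 0.0497]
scene [0.6112 0.1288 0.1294] 0.91
top [0.6059 0.1354 0.1335] 0.71
```

```bash
for i in 1; do python3 -m jog '[{"translation":[-0.0001,-0.0039,0],"turn":[-0.04,0,-2]},{"translation":[0,0,0],"turn":[0,0,0]}]'
python3 -m jog '[{"translation":[-0.0001,-0.0039,0],"turn":[-0.04,0,-2]},{"translation":[0,0,0],"turn":[0,0,0]}]'
python3 -m jog '[{"translation":[-0.0001,-0.0039,0],"turn":[-0.04,0,-2]},{"translation":[0,0,0],"turn":[0,0,0]}]'; done | grep -E 'pos|force|clock|rot'; python3 -c "
from h import *
print(pose()[2]['force'],pose()[2]['torque'])"
```

```text
clock: 27.7
tool_pos: [0.5072, 0.1796, 0.1629]
ee_rot: [0.01, 0.199, 0.98, -0.002]
force: [-1.6, 1.1, -6.6]
grip_force: 107.2
clock: 27.95
tool_pos: [0.5057, 0.176, 0.1629]
ee_rot: [0.01, 0.182, 0.983, -0.002]
force: [-1.1, 1.2, -6.5]
grip_force: 107.1
clock: 28.2
tool_pos: [0.5042, 0.1724, 0.1628]
ee_rot: [0.01, 0.165, 0.986, -0.002]
force: [-1.6, 0.0, -6.7]
grip_force: 107.2
[-1.6462  0.0472 -6.7013] [0.4547 1.1353 0.0501]
```

```bash
for i in 1; do python3 -m jog '[{"translation":[-0.0001,-0.0039,0],"turn":[-0.04,0,-2]},{"translation":[-0.0001,-0.0039,0],"turn":[-0.04,0,-2]},{"translation":[0,0,0],"turn":[0,0,0]}]'
python3 -m jog '[{"translation":[-0.0001,-0.0039,0],"turn":[-0.04,0,-2]},{"translation":[-0.0001,-0.0039,0],"turn":[-0.04,0,-2]},{"translation":[0,0,0],"turn":[0,0,0]}]'
python3 -m jog '[{"translation":[-0.0001,-0.0039,0],"turn":[-0.04,0,-2]},{"translation":[-0.0001,-0.0039,0],"turn":[-0.04,0,-2]},{"translation":[0,0,0],"turn":[0,0,0]}]'; done | grep -E 'pos|force|clock|rot'; python3 -c "
from h import *
print(pose()[2]['force'],pose()[2]['torque'])"
```

```text
clock: 28.58
tool_pos: [0.5017, 0.1649, 0.1627]
ee_rot: [0.01, 0.131, 0.991, -0.002]
force: [-4.3, 1.7, -6.4]
grip_force: 107.2
clock: 28.95
tool_pos: [0.4999, 0.1574, 0.1626]
ee_rot: [0.009, 0.096, 0.995, -0.001]
force: [-4.0, 1.7, -6.8]
grip_force: 107.2
clock: 29.32
tool_pos: [0.4985, 0.1496, 0.1626]
ee_rot: [0.009, 0.061, 0.998, -0.001]
force: [-5.3, 1.8, -5.9]
grip_force: 107.2
[-5.2702  1.7576 -5.8751] [0.4842 1.653  0.0474]
```

```bash
for i in 1; do python3 -m jog '[{"translation":[0.0008,0,-0.0002],"turn":[0,0,0]},{"translation":[0,0,0],"turn":[0,0,0]}]'
python3 -m jog '[{"translation":[-0.0001,-0.0039,0],"turn":[-0.04,0,-2]},{"translation":[-0.0001,-0.0039,0],"turn":[-0.04,0,-2]},{"translation":[0,0,0],"turn":[0,0,0]}]'
python3 -m jog '[{"translation":[-0.0001,-0.0039,0],"turn":[-0.04,0,-2]},{"translation":[-0.0001,-0.0039,0],"turn":[-0.04,0,-2]},{"translation":[0,0,0],"turn":[0,0,0]}]'; done | grep -E 'pos|force|clock|rot'; python3 -c "
from h import *
print(pose()[2]['force'],pose()[2]['torque'])"
```

```text
clock: 29.58
tool_pos: [0.4985, 0.1496, 0.1629]
ee_rot: [0.01, 0.061, 0.998, -0.001]
force: [-3.4, 0.6, -7.8]
grip_force: 107.0
clock: 29.95
tool_pos: [0.4977, 0.1418, 0.1631]
ee_rot: [0.01, 0.026, 1.0, -0.001]
force: [-4.8, 1.9, -7.0]
grip_force: 107.1
clock: 30.32
tool_pos: [0.4974, 0.1339, 0.163]
ee_rot: [0.01, -0.009, 1.0, -0.0]
force: [-5.5, 1.7, -6.6]
grip_force: 107.1
[-5.4988  1.6829 -6.5936] [0.347  1.7242 0.1655]
```

```bash
for i in 1; do python3 -m jog '[{"translation":[0.001,0,0],"turn":[0,0,0]},{"translation":[0,0,0],"turn":[0,0,0]}]'
python3 -m jog '[{"translation":[0,-0.0039,0],"turn":[-0.04,0,-2]},{"translation":[0,-0.0039,0],"turn":[-0.04,0,-2]},{"translation":[0,0,0],"turn":[0,0,0]}]'
python3 -m jog '[{"translation":[0,-0.0039,0],"turn":[-0.04,0,-2]},{"translation":[0,-0.0039,0],"turn":[-0.04,0,-2]},{"translation":[0,0,0],"turn":[0,0,0]}]'; done | grep -E 'pos|force|clock|rot'; python3 -c "
from h import *
print(pose()[2]['force'],pose()[2]['torque'])"
```

```text
clock: 30.58
tool_pos: [0.4974, 0.134, 0.1632]
ee_rot: [0.011, -0.009, 1.0, -0.0]
force: [-2.6, 2.1, -7.7]
grip_force: 106.9
clock: 30.95
tool_pos: [0.4976, 0.1261, 0.1632]
ee_rot: [0.01, -0.044, 0.999, -0.0]
force: [-2.0, 0.4, -7.1]
grip_force: 106.9
clock: 31.32
tool_pos: [0.4984, 0.1184, 0.1632]
ee_rot: [0.01, -0.078, 0.997, 0.0]
force: [-2.2, 1.1, -7.5]
grip_force: 106.9
[-2.1506  1.1002 -7.4762] [0.1513 1.2003 0.2689]
```

```bash
for i in 1; do 
python3 -m jog '[{"translation":[0,-0.0039,0],"turn":[-0.04,0,-2]},{"translation":[0,-0.0039,0],"turn":[-0.04,0,-2]},{"translation":[0,0,0],"turn":[0,0,0]}]'
python3 -m jog '[{"translation":[0,-0.0039,0],"turn":[-0.04,0,-2]},{"translation":[0,-0.0039,0],"turn":[-0.04,0,-2]},{"translation":[0,0,0],"turn":[0,0,0]}]'; done | grep -E 'pos|force|clock|rot'; python3 -c "
from h import *
print(pose()[2]['force'],pose()[2]['torque'])"
```

```text
clock: 31.7
tool_pos: [0.4998, 0.1107, 0.1632]
ee_rot: [0.01, -0.113, 0.994, 0.001]
force: [-2.3, 1.5, -8.1]
grip_force: 106.8
clock: 32.08
tool_pos: [0.5017, 0.1032, 0.1632]
ee_rot: [0.01, -0.147, 0.989, 0.001]
force: [-1.1, 0.8, -7.2]
grip_force: 106.9
[-1.1052  0.7584 -7.2295] [0.0013 1.1075 0.2136]
```

```bash
for i in 1; do python3 -m jog '[{"translation":[0,-0.0039,0],"turn":[-0.04,0,-2]},{"translation":[0,0,0],"turn":[0,0,0]}]'
python3 -m jog '[{"translation":[0,-0.0039,0],"turn":[-0.04,0,-2]},{"translation":[0,0,0],"turn":[0,0,0]}]'
python3 -m jog '[{"translation":[0,-0.0039,0],"turn":[-0.04,0,-2]},{"translation":[0,0,0],"turn":[0,0,0]}]'; done | grep -E 'pos|force|clock|rot'; python3 -c "
from h import *
print(pose()[2]['force'],pose()[2]['torque'])"
```

```text
clock: 32.33
tool_pos: [0.5028, 0.0995, 0.1632]
ee_rot: [0.01, -0.165, 0.986, 0.001]
force: [-1.0, 1.0, -6.9]
grip_force: 106.8
clock: 32.58
tool_pos: [0.5041, 0.0959, 0.1633]
ee_rot: [0.01, -0.182, 0.983, 0.001]
force: [-1.0, 0.6, -7.4]
grip_force: 106.8
clock: 32.83
tool_pos: [0.5055, 0.0922, 0.1633]
ee_rot: [0.01, -0.199, 0.98, 0.001]
force: [-0.4, 0.5, -8.1]
grip_force: 106.8
[-0.3677  0.5044 -8.0894] [-0.1501  0.8592  0.2038]
```

```bash
cat > g.py <<'E'
from h import *
p,M,s=pose();f=M.T@np.array(s['force']);y=np.degrees(np.arctan2(M[1,0],M[0,0]))%360
print(round(s['clock'],2),p,'yaw %.1f'%y,'toolF',f,'tq',np.array(s['torque']))
import sys;sys.exit(int(f[1]>4))
E
python3 -m jog '[{"translation":[0,-0.0015,0],"turn":[-0.015,0,-0.75]},{"translation":[0,0,0],"turn":[0,0,0]}]' >/dev/null; python3 g.py && python3 -m jog '[{"translation":[0,-0.0015,0],"turn":[-0.015,0,-0.75]},{"translation":[0,0,0],"turn":[0,0,0]}]' >/dev/null && python3 g.py && python3 -m jog '[{"translation":[0,-0.0015,0],"turn":[-0.015,0,-0.75]},{"translation":[0,0,0],"turn":[0,0,0]}]' >/dev/null && python3 g.py && python3 -m jog '[{"translation":[0,-0.0015,0],"turn":[-0.015,0,-0.75]},{"translation":[0,0,0],"turn":[0,0,0]}]' >/dev/null && python3 g.py
```

```text
33.08 [0.506  0.0909 0.1633] yaw 203.8 toolF [-0.4033  2.0861  7.2097] tq [-0.0526  0.8455  0.1208]
33.33 [0.5064 0.0897 0.1633] yaw 204.6 toolF [0.4581 3.729  7.7602] tq [0.2198 0.9644 0.2761]
33.58 [0.5068 0.0884 0.1632] yaw 205.3 toolF [0.1092 4.197  7.0424] tq [0.4076 1.1368 0.3467]
```

```bash
python3 -m jog '[{"translation":[0,-0.001,0],"turn":[-0.01,0,-0.5]},{"translation":[0,0,0],"turn":[0,0,0]}]' >/dev/null; python3 g.py; python3 -m jog '[{"translation":[0,0,0],"turn":[0,0,0]},{"translation":[0,0,0],"turn":[0,0,0]}]' >/dev/null; python3 g.py
```

```text
33.83 [0.5071 0.0876 0.1632] yaw 205.8 toolF [0.4424 5.7552 6.5044] tq [0.5867 1.1754 0.2656]
34.08 [0.5071 0.0876 0.1632] yaw 205.8 toolF [0.3991 5.6498 7.1092] tq [0.5069 1.1483 0.3514]
```

Resistance builds steadily from about yaw 203.3, so this is the stop. I'll relieve the side push and ease the lift to feel for the pockets.

```bash
python3 -m jog '[{"translation":[0,0.002,0.0005],"turn":[0.02,0,1]},{"translation":[0,0,0.001],"turn":[0,0,0]},{"translation":[0,0,0],"turn":[0,0,0]}]' >/dev/null; python3 g.py; python3 -m jog '[{"translation":[0,0,0.001],"turn":[0,0,0]},{"translation":[0,0,0],"turn":[0,0,0]}]' >/dev/null; python3 g.py;python3 -m jog '[{"translation":[0,0,0.001],"turn":[0,0,0]},{"translation":[0,0,0],"turn":[0,0,0]}]' >/dev/null; python3 g.py
```

```text
34.45 [0.5067 0.0891 0.162 ] yaw 204.8 toolF [0.867  5.5196 5.3683] tq [0.4532 1.0715 0.4124]
34.7 [0.5068 0.0891 0.1609] yaw 204.8 toolF [1.2355 4.9341 4.3834] tq [0.4475 1.0577 0.4929]
34.95 [0.5068 0.0891 0.16  ] yaw 204.8 toolF [0.8927 5.093  4.4509] tq [0.4446 1.0502 0.5221]
```

```bash
python3 -m jog '[{"translation":[0,0.002,0],"turn":[0.02,0,1]},{"translation":[0,0,0],"turn":[0,0,0]}]' >/dev/null; python3 g.py; python3 -m jog '[{"translation":[0,0,0.001],"turn":[0,0,0]},{"translation":[0,0,0],"turn":[0,0,0]}]' >/dev/null; python3 g.py;python3 -m jog '[{"translation":[0,0,0.001],"turn":[0,0,0]},{"translation":[0,0,0],"turn":[0,0,0]}]' >/dev/null; python3 g.py
```

```text
35.2 [0.5063 0.0907 0.1599] yaw 203.8 toolF [1.8607 2.0872 4.7481] tq [0.2508 0.8409 0.3337]
35.45 [0.5062 0.0907 0.1588] yaw 203.8 toolF [-0.5911  3.3844  4.024 ] tq [0.3054 0.6848 0.3522]
35.7 [0.5062 0.0908 0.1578] yaw 203.8 toolF [-1.4076  3.5892  4.203 ] tq [0.2646 0.5896 0.3396]
```

```bash
python3 -m jog '[{"translation":[0,0,0.001],"turn":[0,0,0]},{"translation":[0,0,0],"turn":[0,0,0]}]' >/dev/null; python3 g.py; python3 -m jog '[{"translation":[0,0,0.001],"turn":[0,0,0]},{"translation":[0,0,0],"turn":[0,0,0]}]' >/dev/null; python3 g.py; python3 - <<'E'
from h import *
for k in range(2):
 for cam in('scene','top'):
  snap(cam,'s5' if cam=='scene' else None)
  for t in('hood','hood_top','handle_grip'):
   for r in manip.spot_point(cam,t)[:5]:
      P=w(cam,r['point'])
      if np.hypot(P[0]-.58,P[1]-.12)<.09 :print(cam,t,P,round(r['confidence'],2))
im=cv2.imread('pics/s5.png')[115:235,250:390];cv2.imwrite('pics/s5c.png',cv2.resize(im,(700,600),interpolation=cv2.INTER_CUBIC))
E
```

```text
35.95 [0.5063 0.0909 0.1572] yaw 203.8 toolF [-0.2605  2.7275  0.4739] tq [0.3277 0.5307 0.334 ]
36.2 [0.5066 0.0909 0.1566] yaw 203.8 toolF [ 0.5359  2.9341 -2.3174] tq [0.3878 0.3951 0.2666]
scene hood [0.6159 0.1317 0.1323] 0.6
scene handle_grip [0.5033 0.0954 0.1728] 0.68
scene handle_grip [0.5059 0.0967 0.1735] 0.79
scene handle_grip [0.6074 0.135  0.2182] 0.37
```

```bash
python3 -m jog '[{"translation":[0,0.002,0],"turn":[0.02,0,1]},{"translation":[0,0,0],"turn":[0,0,0]}]' >/dev/null; python3 g.py; python3 -m jog '[{"translation":[0,0.002,0],"turn":[0.02,0,1]},{"translation":[0,0,0],"turn":[0,0,0]}]' >/dev/null; python3 g.py; python3 -m jog '[{"translation":[0,0.002,0],"turn":[0.02,0,1]},{"translation":[0,0,0],"turn":[0,0,0]}]' >/dev/null; python3 g.py
```

```text
37.25 [0.5059 0.0923 0.1562] yaw 202.8 toolF [ 0.4512  1.1255 -5.0989] tq [0.115  0.0294 0.494 ]
37.5 [0.5049 0.0941 0.1562] yaw 201.8 toolF [ 0.7447  0.9428 -5.7428] tq [0.1627 0.1353 0.4906]
37.75 [0.5041 0.0958 0.1562] yaw 200.8 toolF [ 0.7511  1.1415 -6.4339] tq [0.0143 0.1514 0.7654]
```

View pics/s5c.png

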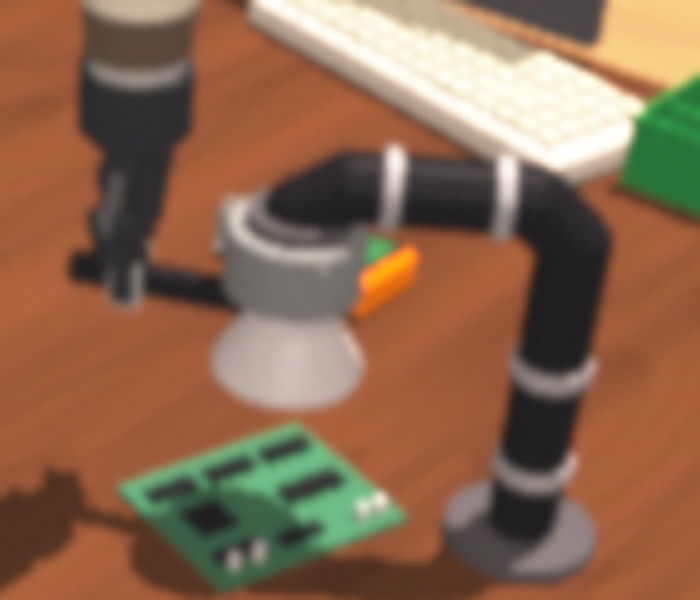

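The crop shows the spigot inside the collar, the hood hanging level and the handle held at crop px (125,275). The vertical feel matches the pocket floor, since support began at TCP z 0.157. I'll neutralise the forces, then check that turning is blocked.

```bash
python3 -m jog '[{"translation":[0,-0.001,-0.0006],"turn":[-0.01,0,-0.5]},{"translation":[0,0,0],"turn":[0,0,0]}]' >/dev/null; python3 g.py; python3 -m jog '[{"translation":[0,0,-0.0005],"turn":[0,0,-0.5]},{"translation":[0,0,0],"turn":[0,0,0]}]' >/dev/null; python3 g.py; python3 -m jog '[{"translation":[0,0,0],"turn":[0,0,-0.7]},{"translation":[0,0,0],"turn":[0,0,0]}]' >/dev/null; python3 g.py
```

```text
38.0 [0.5042 0.0954 0.1564] yaw 201.3 toolF [ 0.046   2.2327 -4.3946] tq [0.3585 0.1076 0.5988]
38.25 [0.5042 0.0951 0.1567] yaw 201.7 toolF [-1.5215  0.5164 -2.3048] tq [0.083  0.0313 0.2243]
38.5 [0.5043 0.0948 0.1568] yaw 202.4 toolF [-0.8689 -2.3193 -2.7882] tq [-0.2736 -0.2808 -0.1575]
```

```bash
sed -i 's/f\[1\]>4/abs(f[1])>4/' g.py; python3 -m jog '[{"translation":[0,-0.0007,-0.0004],"turn":[0,0,0]},{"translation":[0,0,0],"turn":[0,0,0]}]' >/dev/null; python3 g.py; python3 -m jog '[{"translation":[0,0.0039,0],"turn":[0.04,0,2]},{"translation":[0,0,0],"turn":[0,0,0]}]' >/dev/null; python3 g.py && python3 -m jog '[{"translation":[0,0.002,0],"turn":[0.02,0,1]},{"translation":[0,0,0],"turn":[0,0,0]}]' >/dev/null && python3 g.py && python3 -m jog '[{"translation":[0,0.002,0],"turn":[0.02,0,1]},{"translation":[0,0,0],"turn":[0,0,0]}]' >/dev/null && python3 g.py
```

```text
38.75 [0.5042 0.0946 0.157 ] yaw 202.5 toolF [-1.6853 -1.5934 -0.9999] tq [-0.1518 -0.1472 -0.1804]
39.0 [0.503  0.0974 0.157 ] yaw 200.5 toolF [-1.5709 -4.7809 -0.1033] tq [-0.6849 -0.4421  0.3291]
```

Turning back is blocked too (−4.8 N) after about 3°, so the lugs are captured in the pockets. I'll centre it, unload it and release.

```bash
python3 -m jog '[{"translation":[0,-0.0027,0],"turn":[-0.02,0,-1.4]},{"translation":[0,0,0],"turn":[0,0,0]}]' >/dev/null; python3 g.py; python3 -m jog '[{"translation":[0,-0.0006,0],"turn":[0,0,0]},{"translation":[0,0,0],"turn":[0,0,0]}]' >/dev/null; python3 g.py
```

```text
39.25 [0.5036 0.0957 0.1571] yaw 201.9 toolF [-1.1872 -1.5667 -0.6999] tq [-0.2585 -0.1876 -0.0026]
39.5 [0.5036 0.0955 0.1571] yaw 201.9 toolF [-0.9255 -0.1516 -0.4298] tq [ 0.04   -0.0924  0.0261]
```

```bash
python3 -m jog '[{"translation":[0,-0.002,0],"turn":[-0.02,0,-1]},{"translation":[0,0,0],"turn":[0,0,0]}]' >/dev/null; python3 g.py;  python3 -m jog '[{"translation":[0,-0.0005,0],"turn":[0,0,-0.2]},{"translation":[0,0,0],"turn":[0,0,0]}]' >/dev/null; python3 g.py
```

```text
39.75 [0.5043 0.0937 0.1571] yaw 202.9 toolF [-0.6597  0.8344 -0.5909] tq [0.2244 0.0778 0.1311]
40.0 [0.5044 0.0933 0.1571] yaw 203.1 toolF [-0.8104  2.0512 -0.4876] tq [0.3729 0.1818 0.1408]
```

```bash
python3 -m jog '[{"translation":[0,0.0007,0],"turn":[0,0,0]},{"translation":[0,0,0],"turn":[0,0,0]}]' >/dev/null; python3 g.py;  python3 -m jog '[{"translation":[0,0,0],"turn":[0,0,0]},{"translation":[0,0,0],"turn":[0,0,0]},{"translation":[0,0,0],"turn":[0,0,0]},{"translation":[0,0,0],"turn":[0,0,0]}]' 0.05; python3 g.py; python3 -m jog '[{"translation":[0,0,-0.01],"turn":[0,0,0]},{"translation":[0,0,-0.02],"turn":[0,0,0]},{"translation":[0.01,0,-0.03],"turn":[0,0,0]},{"translation":[0.01,0,-0.03],"turn":[0,0,0]},{"translation":[0.01,0,-0.03],"turn":[0,0,0]},{"translation":[0,0,0],"turn":[0,0,0]}]'; python3 - <<'E'
from h import *
T=np.array(manip.calibration('wrist')['world_to_cam'])
a=snap('wrist');b=snap('scene','s6');snap('top')
for cam in('scene','top','wrist'):
  for t in('hood','hood_top','handle_grip'):
   for r in manip.spot_point(cam,t)[:5]:
      P=w(cam,r['point'],T if cam=='wrist' else None)
      if np.hypot(P[0]-.58,P[1]-.12)<.09 :print(cam,t,P,round(r['confidence'],2))
im=cv2.resize(b[115:235,240:400,::-1],(512,384),interpolation=cv2.INTER_CUBIC)
cv2.imwrite('pics/f.png',cv2.resize(np.hstack([im,a[:,:,::-1]]),(800,300)))
E
```

```text
40.25 [0.5044 0.0934 0.1571] yaw 203.1 toolF [-0.9415  0.4432 -1.3025] tq [0.093  0.1811 0.0997]
clock: 40.75
tool_pos: [0.5045, 0.0935, 0.1572]
ee_rot: [0.01, -0.2, 0.98, 0.001]
force: [-0.3, 0.2, 1.1]
opening: 0.0498
grip_force: 0.0
40.75 [0.5045 0.0935 0.1572] yaw 203.1 toolF [ 0.2014  0.2574 -1.126 ] tq [ 0.0277  0.0617 -0.0085]
clock: 41.5
tool_pos: [0.4758, 0.0812, 0.28]
ee_rot: [0.013, -0.2, 0.98, 0.001]
force: [-0.0, -0.3, 0.0]
opening: 0.0503
grip_force: 0.0
scene hood [0.6114 0.135  0.1237] 0.83
scene hood_top [0.5026 0.0966 0.1748] 0.31
scene handle_grip [0.5019 0.0975 0.1755] 0.62
wrist hood [0.6063 0.1343 0.1276] 0.82
wrist hood_top [ 0.602   0.1364 -0.0018] 0.27
wrist handle_grip [0.5037 0.092  0.1757] 0.75
```

View pics/f.png

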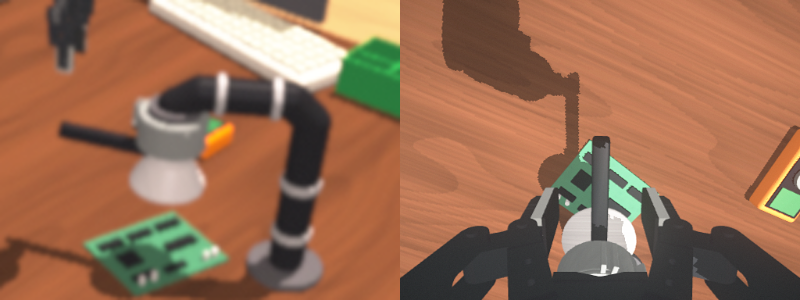

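The left half shows the hood hanging in the collar and level, with the handle out to px (65,130). The right half shows the open fingers well clear above the handle, centred on it at (600,170). The board and meter look undisturbed in these views, and the measured grip height of 0.1757 m matches the pocket level of 0.175 m. Handing in.

```bash
python3 -c "
from rig import manip
print(manip.finish_job())"
```

```text
the job is handed in; nothing more can be done
None
```

The aluminium hood hangs level in the collar, turned to the stop with its lugs felt in the pockets (turning was blocked both ways); the gripper is open and clear, and the job was handed in at about 42 s of the 72 s, though the hand-in gave no verdict.

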